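Build up the leaf press: board, then pinned pressing plate

ROBOT

A 6-joint arm with a two-finger parallel gripper is mounted at the origin on the work surface. World frame = base frame: x ahead of the robot, y to its left, z up, the work surface at z = 0. Lengths are in mm, angles in degrees, forces in N, time in s.
With the tool pointing down it reaches from about 300 to 850 mm from the base axis. Payload 4.2 kg.
Tool frame: the origin (TCP) lies midway between the tips of the shut fingers; the grasp point (between the pads) lies 19 mm behind it; z points along the fingers, y is the line along which they close (so a half turn about z gives the same grasp; the last joint's range is limited). The gripper opens to 91 mm and grips with 3 to 60 N. Pads are 32 mm wide; open, the fingers measure 118 mm over their backs; the gripper's body (76 mm by 178 mm) begins 60 mm behind the grasp point.
Start: joints at [75.229, 18.312, 89.639, -0, 72.044, -1.146], TCP at [135.451, 558.835, 213.976] pointing down, gripper open.
Joint ranges: [-177.97, 177.97], [-48.28, 115.42], [12.27, 149.76], [-77.06, 257.06], [2.81, 150.46], [-146.56, 146.56]. Speed limits (degrees/s): [147.25, 147.25, 180, 180, 180, 180].

INTERFACE

Orientations are given as [roll, pitch, yaw] about the fixed x, y, z axes, in that order (R = Rz(yaw) Ry(pitch) Rx(roll)).
In Python, from workcell import state, grab_frame, camera_model, workorder gives the robot as it stands.
- The arm moves only by the tool carry_out, never from a script. Its argument "commands" is a list of rows, each a list of 7 numbers: the turn, a rotation vector about the tool's x, y, z in degrees, then the shift along the tool's x, y, z in mm, then the opening, from -1 (shut) to 1 (fully open). In form: [[ax, ay, az, dx, dy, dz, hand], ...]. A call has 1 to 20 rows; each row is the pose to reach, as a shift and turn from the pose commanded when the call began, along the tool's axes at that moment; what a row does not reach only later rows make up. A row lasts 1/10 s, in which the tool goes at most 50 mm and 8.59 degrees, less where a joint would pass 70% of its speed; a pose out of reach is approached as far as the arm can. A call with a gripper value outside its range is refused whole. The fingers move at their own pace and stop on an object; "force" is the grip in N (left out, the last holds). Time passes only in rows, so rows that repeat a pose let the fingers close. It gives the time, the measured TCP pose, the force, the opening and the grip force at its end, in the units of the state.
- state(): the state, without advancing time (a new reading comes with each control period).
- grab_frame(name): name is "scene" or "top" or "wrist"; returns the picture (480x640x3 uint8, red, green, blue); there is no depth.
- camera_model(name): a dict with "fx", "fy", "cx", "cy" (pixels), "dist" ([k1, k2, p1, p2, k3] as OpenCV has them; the pictures are not rectified), "origin" and "rotation" of the camera in the world; the wrist camera has in their place "mount" (4x4, takes a point from camera to tool coordinates, whose origin is the TCP and whose axes are the flange's). Camera axes: x right, y up, looking along -z (the intrinsics and any distortion apply to the point x, -y, -z); pixel columns grow to the right and rows downward; lengths in mm; the calibration is good to about 2 mm. A picture is of the moment at which its call begins: read the wrist's pose just before it. camera_model takes no time and is no camera call.
- workorder.job_done(): hands the job in; it is judged then, once.
The state is a dict: "time_s": time; "qpos": joint angles; "qvel": joint speeds; "effort": joint torques, N m; "ee_pos": TCP position; "ee_rot": TCP orientation; "force": force on the tool from outside, world axes, zero at the start; "torque": the same for the moment, N m; "gripper_width": finger opening in mm; "gripper_force": force on a finger pad.
Only numpy, scipy, OpenCV 4.12 (cv2) and the standard library are available. Lean on these libraries where they do the work, as an engineer would, in place of code of your own. Each camera call takes 0.05 s, during which the arm holds its last target. There are 200 camera calls.

TASK

Set up the small leaf press. First lay the plywood board flat and square on the middle of the press bed, between the two pins. Then take the white holed plate out of the wooden rack by its open end, lay it flat on the dark mat and let go, take it again by the other end and lower it over the press pins (large hole over the thick pin) until it rests flush on the board; leave all the other things on the bench where they are.

Things in the scene. Friction and masses are not known exactly. Their poses are not given: they have to be found in the camera images.
- press: leaf press fixed to the bench, left or right of the mat, place and yaw vary; its +x end points roughly away from the robot. Origin: centre of its underside; x along its length, z up. Aluminium bed 210 long, its top 20 above the bench, 50 wide (71 wide in the -x half), with two guide cheeks and two pins
- bed_centre (a point): centre of the top of the press bed, 20 above the press origin; board and plate are both to be centred over it
- press_cheeks (a point): point on the bed midway between the two dark steel guide cheeks (press x = -47.5). The cheeks are 8 thick, 71 apart inside, top 52 above the bench, and flank the bed from press x = -95 to 0 only: no room for fingers there. The +x half is open at the sides
- thin_pin (a point): tip of the thin upright steel pin, diameter 10, at press x = -78 on the centre line (between the cheeks); tip 60 above the bench, tapered over its last 7
- thick_pin (a point): tip of the thick upright steel pin, diameter 18, at press x = +78 on the centre line (open end); tip 60 above the bench, tapered over its last 7
- rack: wooden rack fixed to the bench across the mat from the press; the plate lies flat in it, +x ends together, +x roughly away from the robot. Origin: centre of its underside; x lengthwise. Floor 20 above the bench, 46 wide in the open -x half (the plate overhangs it); cheeks 71 apart inside, 8 thick, top 44 above the bench, from x = 0 to 95, end wall at x = 100 to 106
- plate: loose white plastic plate 190 x 64 x 12 thick, about 0.16 kg. Origin: centre of its underside; x along its length, z up. Through holes on the centre line: diameter 13 at x = -78, diameter 21 at x = +78, so it goes on the pins one way round only. Gripped across its 64 width: in the rack only its -x half is accessible, in the press only its +x half
- board: loose plain plywood board 116 x 64 x 10 thick, about 0.06 kg, on the bench beyond the mat, long side roughly across the bench. Origin: centre of its underside; x along its length, z up; both ends alike. In the press it can be gripped, across its 64 width, in the half towards the press's +x end
- mat: thin black rubber mat fixed to the bench, in front of the robot, 160 (x) x 230 (y), 3 thick. Origin: centre of its underside
- petri: bystander, to be left alone: closed petri dish, 88 across, 24 high, standing nearer the robot than the mat, on the left. Origin: centre of its underside
- tipbox: bystander, to be left alone: low box with clear lid, 77 x 112, 55 high, nearer the robot than the mat, on the right. Origin: centre of its underside
- mortar: bystander, to be left alone: white ceramic bowl, 100 across, 50 high, on the far left. Origin: centre of its underside
- jar_a: bystander, to be left alone: lidded glass jar, 66 across, 90 high, far in the middle. Origin: centre of its underside
- jar_b: bystander, to be left alone: lidded glass jar, 66 across, 90 high, far on the right. Origin: centre of its underside
- amber: bystander, to be left alone: amber bottle, 68 across, 150 high, left side. Origin: centre of its underside
- washbottle: bystander, to be left alone: white wash bottle, 66 across, 175 high with its spout, right side. Origin: centre of its underside
Not all that is in view belongs to the job. There is more than one size of the plate; the job needs the larger.

How it is judged:
By the outcome, as a careful person would: the job done as asked, in the order asked, and still so for the second after the job is handed in, with the robot touching nothing.
It also fails if it takes over 67 s, if anything falls off the work surface, if the arm or the gripper's body presses on something with over 40 N, if the wrist force passes 120 N, or if a joint passes its speed limit or range.

## Working session

There is one attempt and no reset: what is moved stays moved. The work goes in short steps, Python scripts to look and compute and a tool call to move; the robot and the scene stay as the last step left them, time stands still between calls to the robot, and variables do not carry over. Pictures are saved under pics/ and viewed, at most 10 in all, crops included, and the job is handed in when it is done.

Besides the shell and the picture viewer there is one more tool, called after ">>>" as name(argument=value, ...), one argument or row to a line, values as JSON. carry_out: Moves the arm, as the interface text tells. Its arguments: {"type":"object","properties":{"commands":{"type":"array"},"force":{"type":"number"}},"required":["commands"]}

```bash
mkdir -p pics; ls; cat > h.py <<'E'
import numpy as np, cv2
from workcell import state, grab_frame, camera_model, workorder
from scipy.spatial.transform import Rotation as R
def cam(n, st=None):
    m=camera_model(n)
    K=np.array([[m['fx'],0,m['cx']],[0,m['fy'],m['cy']],[0,0,1.]]); d=np.array(m['dist'],float)
    if n=='wrist':
        M=np.array(m['mount']); T=np.eye(4); T[:3,:3]=R.from_euler('xyz',st['ee_rot'],degrees=True).as_matrix(); T[:3,3]=st['ee_pos']
        T=T@M; return K,d,T[:3,3],T[:3,:3]
    return K,d,np.array(m['origin'],float),np.array(m['rotation'],float).reshape(3,3)
def rays(c,px):
    K,d,o,r=c
    u=cv2.undistortPoints(np.array(px,float).reshape(-1,1,2),K,d)[:,0]
    return np.c_[u[:,0],-u[:,1],-np.ones(len(u))]@r.T
def onplane(c,px,z):
    v=rays(c,px); o=c[2]; return o+v*((z-o[2])/v[:,2])[:,None]
def proj(c,P):
    K,d,o,r=c; q=(np.atleast_2d(P)-o)@r; q=q*[1,-1,-1]
    return cv2.projectPoints(q,np.zeros(3),np.zeros(3),K,d)[0][:,0]
def tri(c1,p1,c2,p2):
    a=rays(c1,[p1])[0];b=rays(c2,[p2])[0];s=np.linalg.lstsq(np.c_[a,-b],c2[2]-c1[2],rcond=None)[0]
    A=c1[2]+s[0]*a;B=c2[2]+s[1]*b; return (A+B)/2,np.linalg.norm(A-B)
def save(n,im): cv2.imwrite('pics/'+n,im[...,::-1])
E
python3 - <<'E'
from h import *
s=state();print(s)
for n in('scene','top','wrist'):
    im=grab_frame(n);np.save(n+'0.npy',im);save(n+'0.png',im);m=camera_model(n);print(n,m)
E
```

```text
pics
{'time_s': 0.0, 'qpos': array([ 7.52285575e+01,  1.83496226e+01,  8.97058767e+01, -9.38942271e-04,
        7.20419849e+01, -1.14476707e+00]), 'qvel': array([ 0.02427581,  0.14056193, -0.00474059, -0.11269505, -0.07374734,
        0.0190729 ]), 'effort': array([ 3.10835218e-03, -4.12458622e+01, -2.31972349e+01,  7.29578314e-02,
        4.54510795e-02, -1.40857501e-04]), 'ee_pos': array([135.33414155, 558.33876365, 213.14408592]), 'ee_rot': array([-1.79902517e+02, -1.05507231e-03,  1.66373614e+02]), 'force': array([-0.22685496,  0.09685347, -0.48737824]), 'torque': array([-0.01393275,  0.00926425, -0.03143323]), 'gripper_force': 0.0, 'gripper_width': 91.40229873867884}
scene {'fx': 435.3098821087296, 'fy': 435.3098821087296, 'cx': 323.13162026124087, 'cy': 240.68722422694185, 'dist': array([-0.0183571,  0.       ,  0.       ,  0.       ,  0.       ]), 'origin': array([ 954.44375561,  651.54566199, 1027.28165062]), 'rotation': array([ 39.8553574 ,  -0.64913086, 150.75835561])}
top {'fx': 473.9639244561937, 'fy': 473.9639244561937, 'cx': 328.6068201399835, 'cy': 248.29128637693583, 'dist': array([-0.07333606,  0.        ,  0.        ,  0.        ,  0.        ]), 'origin': array([ 363.88188469,   -5.55193516, 1444.52486207]), 'rotation': array([  6.95514258,  -0.56327677, -90.41154272])}
wrist {'fx': 386.2465544244036, 'fy': 386.2465544244036, 'cx': 312.72064953023164, 'cy': 236.98796922548522, 'dist': array([-0.08612123,  0.        ,  0.        ,  0.        ,  0.        ]), 'mount': array([[ 1.31568437e-03,  9.57670506e-01,  2.87863633e-01,
         8.12886457e+01],
       [ 9.99999132e-01, -1.23979763e-03, -4.45925056e-04,
        -2.71365071e-01],
       [-7.01566248e-05,  2.87863969e-01, -9.57671306e-01,
        -1.71200224e+02],
       [ 0.00000000e+00,  0.00000000e+00,  0.00000000e+00,
         1.00000000e+00]])}
```

```bash
sed -i "s/np.array(m\['rotation'\],float).reshape(3,3)/R.from_euler('xyz',m['rotation'],degrees=True).as_matrix()/" h.py
python3 -c "
from h import *
for n in('top','scene'): print(n,proj(cam(n),[[400,0,0],[400,300,0],[600,0,0],[0,0,0]]).round())"
```

```text
top [[322. 294.]
 [223. 295.]
 [322. 229.]
 [323. 429.]]
scene [[374. 246.]
 [436. 322.]
 [316. 271.]
 [473. 201.]]
```

View pics/top0.png

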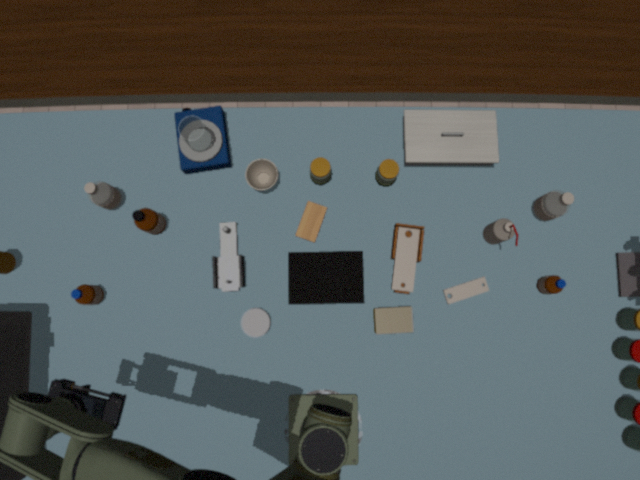

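View pics/scene0.png

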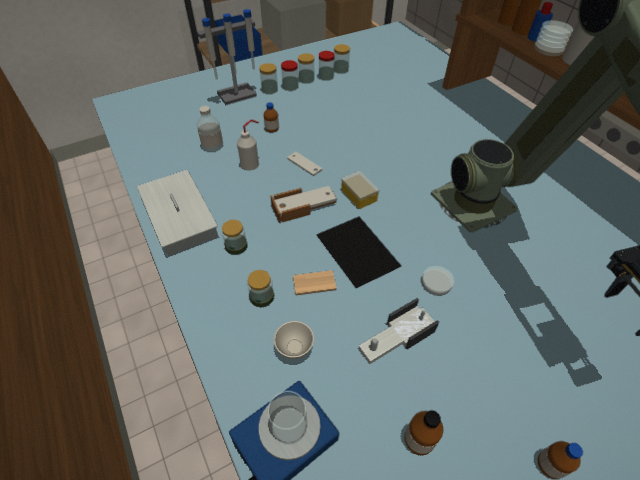

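Top view: press at about (230,257), plate in rack at (406,260), board at (311,222), mat at (326,277). Lookalikes for the plate are the small holed plate (466,291), the white box (450,137) and the press bed itself (229,250). I choose the plate in the wooden rack (406,260). For the board the alternative is the tip box (394,320), and I choose (311,222).

```bash
cat >> h.py <<'E'
def go(x,y,z,yaw,s=None):
    s=s or state(); A=R.from_euler('xyz',s['ee_rot'],degrees=True); B=R.from_euler('xyz',[180,0,yaw],degrees=True)
    d=A.inv().apply(np.array([x,y,z])-s['ee_pos']); print('rotvec',(A.inv()*B).as_rotvec(degrees=True).round(2),'shift',d.round(2),'from',np.round(s['ee_pos'],1),np.round(s['ee_rot'],2))
E
python3 -c "
from h import *
go(430,180,300,180);go(430,-80,300,180)"
```

```text
rotvec [-7.000e-02 -1.000e-02 -1.363e+01] shift [-375.49 -298.5   -86.28] from [135.4 558.5 213.4] [-179.93   -0.    166.37]
rotvec [-7.000e-02 -1.000e-02 -1.363e+01] shift [-436.75 -551.18  -85.97] from [135.4 558.5 213.4] [-179.93   -0.    166.37]
```

>>> carry_out(
  commands=[
    [0,0,-13.6,-375,-298,-86,1],
    [0,0,-13.6,-375,-298,-86,1],
    [0,0,-13.6,-375,-298,-86,1],
    [0,0,-13.6,-375,-298,-86,1],
    [0,0,-13.6,-375,-298,-86,1],
    [0,0,-13.6,-375,-298,-86,1],
    [0,0,-13.6,-375,-298,-86,1],
    [0,0,-13.6,-375,-298,-86,1],
    [0,0,-13.6,-375,-298,-86,1],
    [0,0,-13.6,-375,-298,-86,1],
    [0,0,-13.6,-375,-298,-86,1],
    [0,0,-13.6,-375,-298,-86,1],
    [0,0,-13.6,-375,-298,-86,1],
  ],
)

```text
time_s: 1.45
ee_pos: [428.9, 181.4, 299.5]
ee_rot: [180.0, -0.1, -180.0]
force: [0.1, -0.2, 0.0]
gripper_width: 91.2
gripper_force: 0.0
```

```bash
python3 - <<'E'
from h import *
import pickle
s=state();im=grab_frame('wrist');pickle.dump((s,im),open('w1.pkl','wb'));save('w1.png',im);print(s['time_s'],s['qvel'].round(1))
go(430,-80,300,180,s)
E
```

```text
1.45 [ 1.  -0.1  0.1 -0.  -0.  -0.1]
rotvec [ 0.01 -0.07  0.02] shift [  -0.99 -261.44   -0.54] from [428.9 181.4 299.5] [ 1.7999e+02 -7.0000e-02 -1.7998e+02]
```

View pics/w1.png

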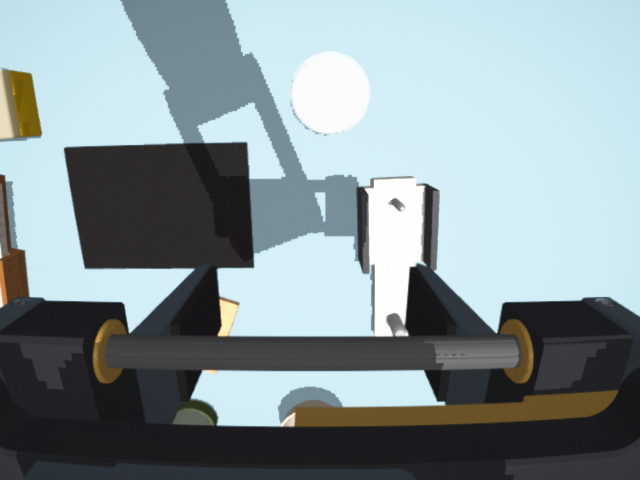

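The gripper hides the lower half of the wrist view, and the press pins show at (396,204) and (396,325). I'll look from further out.

>>> carry_out(
  commands=[
    [0,0,0,-265,-120,0,1],
    [0,0,0,-265,-120,0,1],
    [0,0,0,-265,-120,0,1],
    [0,0,0,-265,-120,0,1],
    [0,0,0,-265,-120,0,1],
    [0,0,0,-265,-120,0,1],
    [0,0,0,-265,-120,0,1],
    [0,0,0,-265,-120,0,1],
  ],
)

```text
time_s: 2.3
ee_pos: [694.4, 62.0, 298.4]
ee_rot: [180.0, -0.2, -180.0]
force: [-0.1, -0.3, -0.6]
gripper_width: 91.3
gripper_force: 0.0
```

```bash
python3 - <<'E'
from h import *
import pickle
s=state();im=grab_frame('wrist');pickle.dump((s,im),open('w2.pkl','wb'));save('w2.png',im);print(s['time_s'],s['ee_pos'],s['ee_rot'],s['qvel'].round(1))
E
```

```text
2.3 [694.38805526  62.02503434 298.38363304] [ 1.79973997e+02 -1.71332254e-01 -1.79959116e+02] [ 1.  -2.5  1.3  0.   0.1 -0.2]
```

>>> carry_out(
  commands=[
    [0,0,0,0,-150,0,1],
    [0,0,0,0,-150,0,1],
    [0,0,0,0,-150,0,1],
    [0,0,0,0,-150,0,1],
    [0,0,0,0,-150,0,1],
    [0,0,0,0,-150,0,1],
  ],
)

```text
time_s: 2.95
ee_pos: [694.0, -87.1, 300.9]
ee_rot: [180.0, 0.0, -179.9]
force: [-0.4, 0.7, -0.1]
gripper_width: 91.2
gripper_force: 0.0
```

```bash
python3 - <<'E'
from h import *
import pickle
s=state();im=grab_frame('wrist');pickle.dump((s,im),open('w3.pkl','wb'));save('w3.png',im);print(s['time_s'],s['ee_pos'],s['ee_rot'],s['qvel'].round(1))
E
```

```text
2.95 [693.99294658 -87.09286781 300.86360461] [ 1.79954393e+02  4.60382894e-02 -1.79907014e+02] [ 0.6  0.4 -0.3 -0.3 -0.1 -0.2]
```

View pics/w2.png

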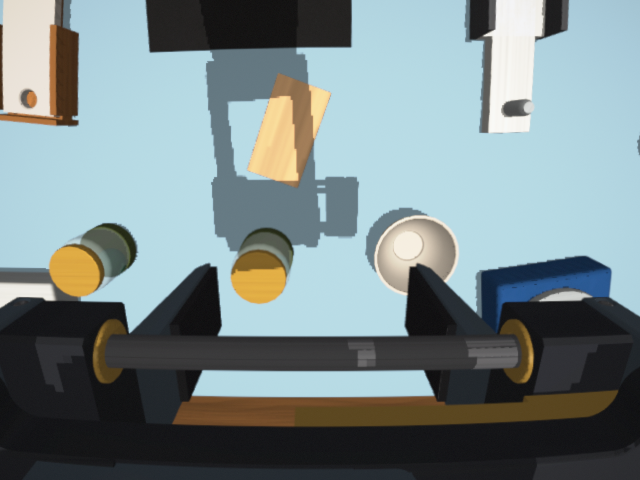

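View pics/w3.png

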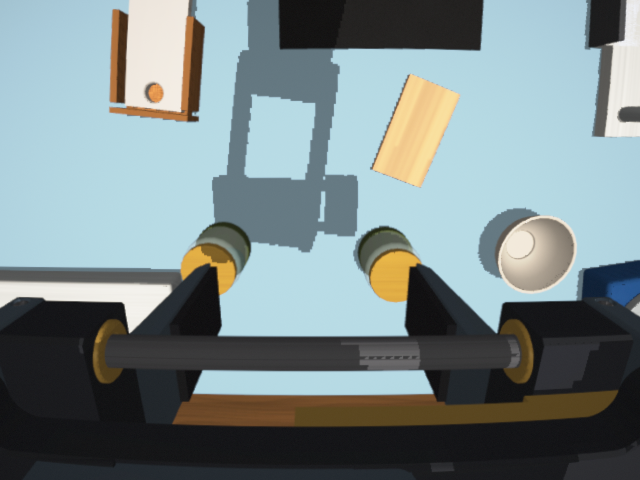

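w2 shows the board at about (288,130), the thick pin at (518,107) and the rack with the plate at (30,60). w3 shows the board at (415,130) and the plate's hole at (154,92). The board is unique: it is plain plywood. Now I'll measure the board and make a close crop of the press.

```bash
python3 - <<'E'
from h import *
import pickle
q={}
for k,(cx,cy) in {'w2':(288,130),'w3':(415,130)}.items():
    s,im=pickle.load(open(k+'.pkl','rb')); c=cam('wrist',s)
    hsv=cv2.cvtColor(im,cv2.COLOR_RGB2HSV); m=((hsv[...,0]>8)&(hsv[...,0]<26)&(hsv[...,1]>60)).astype(np.uint8)
    n,l=cv2.connectedComponents(m); m=(l==l[cy,cx]).astype(np.uint8)
    cn=max(cv2.findContours(m,0,1)[0],key=cv2.contourArea); print(k,'area',m.sum(),'quad',cv2.approxPolyDP(cn,6,True)[:,0].tolist())
    P=onplane(c,cn[:,0],10)[:,:2].astype(np.float32); r=cv2.minAreaRect(P); print(r); 
    pq=cv2.approxPolyDP(cn,6,True)[:,0].astype(float); q[k]=(c,pq[np.argsort(pq[:,1])])
if len(q['w2'][1])==len(q['w3'][1]):
    for a,b in zip(q['w2'][1],q['w3'][1]): print('tri',tri(q['w2'][0],a,q['w3'][0],b))
a=pickle.load(open('w1.pkl','rb'))[1][165:345,345:455];b=pickle.load(open('w2.pkl','rb'))[1][0:140,460:575]
a=cv2.resize(a,None,fx=3.3,fy=3.3,interpolation=cv2.INTER_CUBIC);b=cv2.resize(b,None,fx=3.3,fy=3.3,interpolation=cv2.INTER_CUBIC)
o=np.zeros((600,760,3),np.uint8);o[:a.shape[0],:a.shape[1]]=a;o[:b.shape[0],375:375+b.shape[1]]=b;save('press.png',o)
E
```

```text
w2 area 5564 quad [[278, 74], [248, 170], [297, 186], [330, 93]]
((623.632080078125, 32.65222930908203), (63.454193115234375, 115.66305541992188), 70.1287841796875)
w3 area 5483 quad [[410, 74], [372, 168], [420, 186], [459, 95]]
((623.2044677734375, 31.98695945739746), (64.66506958007812, 115.49662017822266), 70.17537689208984)
tri (array([559.36147644,  22.66327576,   9.03966146]), np.float64(0.8229650892821221))
tri (array([580.42232769,  81.248765  ,   9.1753367 ]), np.float64(0.24273938743381807))
tri (array([667.20408966, -15.78716329,   4.9214027 ]), np.float64(1.7100418720979818))
tri (array([686.88978319,  43.04096025,   9.21663623]), np.float64(0.281200200820794))
```

View pics/press.png

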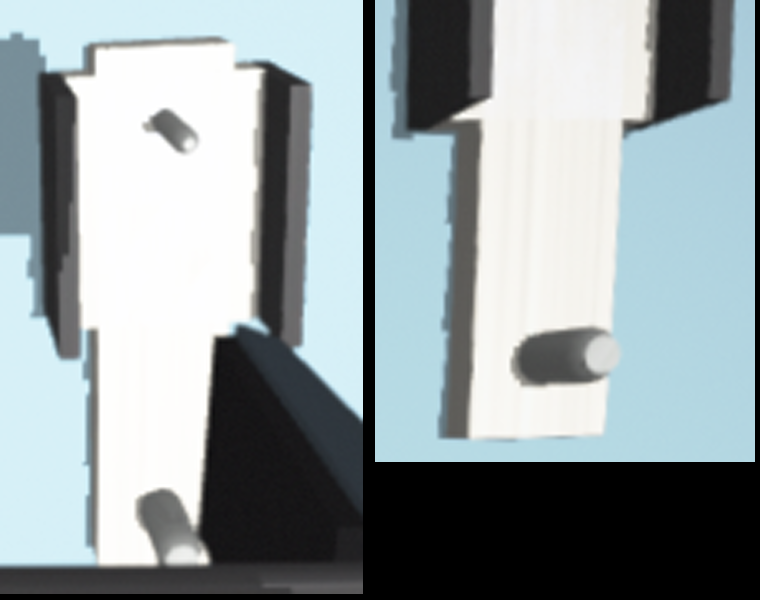

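```bash
python3 - <<'E'
from h import *
import pickle
c1,c2,c3=[cam('wrist',pickle.load(open(k+'.pkl','rb'))[0]) for k in('w1','w2','w3')]
t=lambda x,y,ox,oy:((x+.5)/3.3+ox-.5,(y+.5)/3.3+oy-.5)
a=t(183,553,345,165);b=t(602-375,355,460,0);n=t(188,143,345,165)
print('thick tip',tri(c1,a,c2,b)); print('w1 z60 thick,thin',onplane(c1,[a,n],60)); print('w2 z60',onplane(c2,[b],60))
# bed edges (top of bed, z 20): w1 left edge of narrow part, w2 both edges
e=[t(97,330,345,165),t(98,560,345,165),t(213,337,345,165)];print('w1 bed',onplane(c1,e,20).round(1))
e=[t(482-375,120,460,0),t(468-375,438,460,0),t(622-375,122,460,0),t(605-375,434,460,0)];print('w2 bed',onplane(c2,e,20).round(1))
print('bed end height',tri(c2,e[1],c3,(598,135)))
print('jar',tri(c2,(259,281),c3,(395,281)), 'jar_b',tri(c2,(77,271),c3,(209,270)))
go(649,23,60,160); go(649,23,3,160)
E
```

```text
thick tip (array([593.29302672, 288.62521204,  56.33518644]), np.float64(0.6669412748377802))
w1 z60 thick,thin [[590.91396167 287.36566734  60.        ]
 [437.46400707 278.24742384  60.        ]]
w2 z60 [[593.58877835 286.96254296  60.        ]]
w1 bed [[518.5 257.9  20. ]
 [617.5 263.4  20. ]
 [521.4 302.4  20. ]]
w2 bed [[517.1 258.1  20. ]
 [621.2 263.4  20. ]
 [515.1 307.4  20. ]
 [618.5 313.6  20. ]]
bed end height (array([621.11320186, 275.861273  ,  -7.74316883]), np.float64(1.1639084197793201))
jar (array([779.82383295,   3.51004899,  81.46002294]), np.float64(1.2951796237607827)) jar_b (array([ 767.6252314 , -199.46018645,   84.05587068]), np.float64(0.9122410171160054))
rotvec [ 0.04  0.03 20.12] shift [ 45.09 109.9  240.73] from [694.2 -87.  300.7] [ 1.7996e+02  4.0000e-02 -1.7988e+02]
rotvec [ 0.04  0.03 20.12] shift [ 45.13 109.86 297.73] from [694.2 -87.  300.7] [ 1.7996e+02  4.0000e-02 -1.7988e+02]
```

>>> carry_out(
  commands=[
    [0,0,20.1,45,110,200,1],
    [0,0,20.1,45,110,200,1],
    [0,0,20.1,45,110,200,1],
    [0,0,20.1,45,110,200,1],
    [0,0,20.1,45,110,240,1],
    [0,0,20.1,45,110,270,1],
    [0,0,20.1,45,110,270,1],
    [0,0,20.1,45,110,285,1],
    [0,0,20.1,45,110,294,1],
    [0,0,20.1,45,110,297,1],
    [0,0,20.1,45,110,297,1],
    [0,0,20.1,45,110,297,1],
  ],
  force=20,
)

```text
time_s: 4.2
ee_pos: [650.6, 20.5, 4.2]
ee_rot: [179.9, 0.1, 159.8]
force: [-0.6, 0.9, -0.8]
gripper_width: 91.8
gripper_force: 0.0
```

```bash
python3 - <<'E'
from h import *
s=state();im=grab_frame('wrist');save('g1.png',im);go(649,23,3,160,s)
E
```

```text
rotvec [ 0.05  0.12 -0.15] shift [2.32 1.8  1.21] from [650.6  20.5   4.2] [1.7995e+02 1.2000e-01 1.5985e+02]
```

View pics/g1.png

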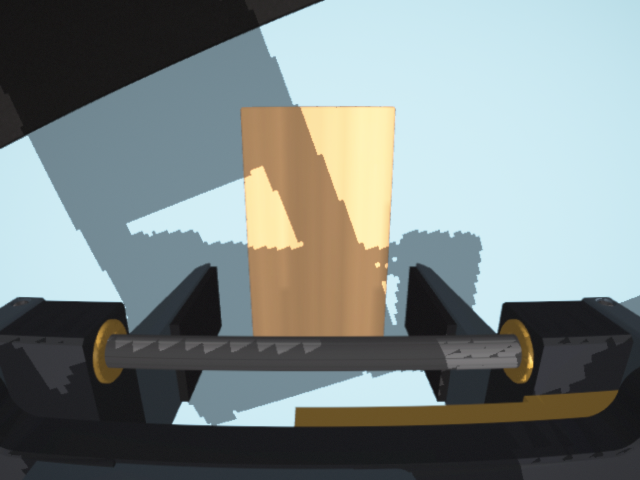

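The board sits square between the open fingers (its far edge is at row 106, columns 241–395), so I'll close and lift.

>>> carry_out(
  commands=[
    [0,0,0,0,1,1,-1],
    [0,0,0,0,1,1,-1],
    [0,0,0,0,1,1,-1],
    [0,0,0,0,1,1,-1],
    [0,0,0,0,1,1,-1],
    [0,0,0,0,1,1,-1],
    [0,0,0,0,1,1,-1],
    [0,0,0,0,1,-40,-1],
    [0,0,0,0,1,-80,-1],
    [0,0,0,0,1,-110,-1],
    [0,0,0,0,1,-110,-1],
  ],
  force=20,
)

```text
time_s: 5.35
ee_pos: [652.9, 21.7, 118.0]
ee_rot: [179.8, 0.5, 159.9]
force: [0.0, 0.0, -1.4]
gripper_width: 64.0
gripper_force: 20.0
```

```bash
cat > held.py <<'E'
from h import *
# board in hand: mask, contour corners on tool-plane
s=state();im=grab_frame('wrist');save('h1.png',im);np.save('h1.npy',im)
hsv=cv2.cvtColor(im,cv2.COLOR_RGB2HSV); m=((hsv[...,0]>5)&(hsv[...,0]<26)&(hsv[...,1]>60)).astype(np.uint8); m[335:]=0
n,l,st,_=cv2.connectedComponentsWithStats(m); i=1+np.argmax(st[1:,4]); m=(l==i).astype(np.uint8); print(st[i])
cn=max(cv2.findContours(m,0,1)[0],key=cv2.contourArea); q=cv2.approxPolyDP(cn,6,True)[:,0];print(q.tolist())
sT=dict(s);sT['ee_pos']=np.zeros(3);sT['ee_rot']=np.zeros(3);c=cam('wrist',sT)
for zt in(-7,-9,-11): print(zt,onplane(c,q,zt)[:,:2].round(1).tolist())
E
python3 held.py
```

```text
[  236   108   156   227 33077]
[[237, 108], [246, 334], [377, 334], [391, 109]]
-7 [[86.9, -31.1], [-17.2, -32.4], [-17.1, 31.1], [86.6, 31.8]]
-9 [[86.8, -30.8], [-16.0, -32.0], [-15.9, 30.7], [86.5, 31.4]]
-11 [[86.7, -30.4], [-14.8, -31.6], [-14.7, 30.3], [86.4, 31.0]]
```

```bash
python3 -c "
from h import *
go(543.3,284.3,100,183.3)"
```

```text
rotvec [  0.04   0.27 -23.42] shift [191.75 209.42  14.67] from [651.2  21.7 115.2] [179.9    0.25 159.88]
```

>>> carry_out(
  commands=[
    [0,0,-23.4,191.8,209.4,15,-1],
    [0,0,-23.4,191.8,209.4,15,-1],
    [0,0,-23.4,191.8,209.4,15,-1],
    [0,0,-23.4,191.8,209.4,15,-1],
    [0,0,-23.4,191.8,209.4,15,-1],
    [0,0,-23.4,191.8,209.4,15,-1],
    [0,0,-23.4,191.8,209.4,15,-1],
    [0,0,-23.4,191.8,209.4,15,-1],
    [0,0,-23.4,191.8,209.4,15,-1],
    [0,0,-23.4,191.8,209.4,15,-1],
  ],
)

```text
time_s: 6.4
ee_pos: [542.3, 283.0, 97.5]
ee_rot: [-180.0, -0.0, -176.8]
force: [-0.6, -0.4, -1.0]
gripper_width: 63.9
gripper_force: 20.0
```

```bash
python3 held.py; python3 -c "
from h import *
go(543.3,284.3,100,183.3)"
```

```text
[  236   107   157   228 33197]
[[237, 107], [246, 334], [378, 334], [392, 110]]
-7 [[87.4, -31.3], [-17.1, -32.6], [-17.0, 31.4], [86.3, 32.0]]
-9 [[87.3, -30.9], [-15.9, -32.2], [-15.8, 31.0], [86.2, 31.7]]
-11 [[87.2, -30.5], [-14.7, -31.8], [-14.6, 30.6], [86.2, 31.3]]
rotvec [-0.02 -0.02 -0.13] shift [-0.98  1.2  -2.32] from [542.4 283.   97.7] [-1.7998e+02 -2.0000e-02 -1.7683e+02]
```

View pics/h1.png

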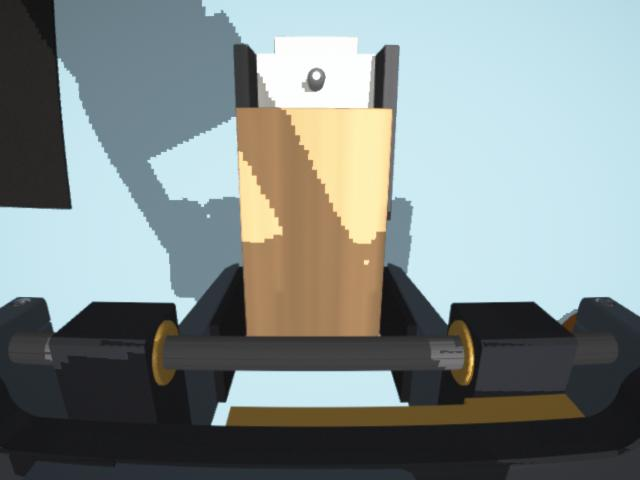

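```bash
python3 - <<'E'
from h import *
s=state();c=cam('wrist',s);im=np.load('h1.npy')
print('thin tip',onplane(c,[(316.5,75)],60), 'bed end corners',onplane(c,[(275,38),(357,38)],20))
print('cheek far top ends (outer/inner)',onplane(c,[(235,46),(248,46),(386,46),(398,46)],52))
g=cv2.cvtColor(im,7).astype(int)
for r in (48,52,60,90): print(r,g[r,230:262].tolist(),g[r,370:402].tolist())
E
```

```text
thin tip [[437.83138527 278.7755306   60.        ]] bed end corners [[413.54866018 252.95748972  20.        ]
 [410.74988919 301.72227208  20.        ]]
cheek far top ends (outer/inner) [[424.53244104 235.43001052  52.        ]
 [424.25631207 242.25208442  52.        ]
 [420.11421197 314.16328346  52.        ]
 [419.64394711 320.46001899  52.        ]]
48 [127, 128, 124, 93, 62, 57, 57, 56, 56, 57, 57, 58, 58, 59, 60, 60, 60, 53, 43, 53, 107, 178, 217, 223, 223, 223, 223, 223, 223, 223, 223, 223] [224, 224, 223, 223, 224, 223, 224, 223, 223, 223, 218, 188, 121, 64, 60, 86, 108, 116, 116, 114, 113, 112, 112, 113, 113, 114, 114, 115, 112, 152, 218, 223]
52 [128, 128, 125, 97, 64, 56, 58, 58, 57, 57, 56, 58, 58, 58, 58, 60, 60, 53, 44, 37, 37, 37, 45, 80, 158, 212, 222, 224, 224, 225, 225, 224] [225, 224, 224, 224, 224, 223, 218, 192, 125, 62, 39, 37, 38, 39, 62, 90, 108, 115, 115, 114, 114, 111, 112, 113, 113, 114, 115, 114, 113, 181, 220, 224]
60 [128, 128, 128, 113, 67, 57, 58, 57, 57, 57, 57, 57, 58, 59, 60, 60, 59, 56, 47, 37, 37, 35, 38, 39, 41, 51, 132, 240, 253, 253, 253, 253] [253, 227, 175, 168, 155, 81, 42, 37, 38, 36, 38, 37, 37, 41, 52, 86, 111, 114, 114, 114, 112, 112, 112, 112, 113, 113, 114, 112, 133, 211, 223, 224]
90 [129, 129, 128, 128, 111, 76, 57, 56, 57, 57, 58, 57, 58, 58, 59, 60, 61, 61, 55, 45, 39, 36, 36, 35, 36, 37, 41, 83, 158, 166, 167, 166] [175, 166, 163, 142, 87, 43, 38, 36, 38, 37, 37, 37, 44, 77, 104, 112, 114, 114, 112, 111, 111, 112, 114, 113, 113, 113, 119, 165, 221, 225, 226, 225]
```

>>> carry_out(
  commands=[
    [0,0,-0.5,-0.8,1.8,0,-1],
    [0,0,-0.5,-0.8,1.8,30,-1],
    [0,0,-0.5,-0.8,1.8,50,-1],
    [0,0,-0.5,-0.8,1.8,62,-1],
    [0,0,-0.5,-0.8,1.8,68,-1],
    [0,0,-0.5,-0.8,1.8,72,-1],
    [0,0,-0.5,-0.8,1.8,74,-1],
    [0,0,-0.5,-0.8,1.8,74,-1],
    [0,0,-0.5,-0.8,1.8,74,-1],
  ],
)

```text
time_s: 7.35
ee_pos: [543.1, 286.4, 24.6]
ee_rot: [180.0, 0.1, -176.2]
force: [-1.0, -0.3, -1.2]
gripper_width: 63.7
gripper_force: 20.0
```

```bash
python3 held.py; python3 -c "
from h import *
s=state();print(s['force'],s['time_s']);go(543.1,284.8,23,183.7)"
```

```text
[  236   107   158   228 33281]
[[237, 108], [245, 333], [378, 334], [392, 109]]
-7 [[87.0, -31.3], [-16.5, -33.0], [-17.0, 31.4], [86.7, 32.0]]
-9 [[86.9, -30.9], [-15.3, -32.6], [-15.8, 31.0], [86.6, 31.6]]
-11 [[86.8, -30.5], [-14.2, -32.2], [-14.6, 30.6], [86.6, 31.2]]
[ 0.12701742 -0.02741445 -1.552414  ] 7.4
rotvec [0.03 0.07 0.08] shift [ 0.03 -1.62  1.64] from [543.  286.4  24.6] [ 1.7997e+02  7.0000e-02 -1.7622e+02]
```

>>> carry_out(
  commands=[
    [0,0,0.3,0,-1.6,0,-1],
    [0,0,0.3,0,-1.6,1,-1],
    [0,0,0.3,0,-1.6,2,-1],
    [0,0,0.3,0,-1.6,2,-1],
    [0,0,0.3,0,-1.6,2,-1],
  ],
)

```text
time_s: 7.9
ee_pos: [542.8, 284.6, 22.0]
ee_rot: [180.0, 0.0, -176.5]
force: [1.0, 0.0, 1.8]
gripper_width: 63.8
gripper_force: 20.0
```

```bash
python3 -c "
from h import *
s=state();print(s['force'],s['time_s']);go(543.1,284.8,23,183.5)
im=grab_frame('wrist');save('p1.png',im[0:300,150:480])"
```

```text
[1.01641847 0.02809422 1.80023665] 7.9
rotvec [ 0.    0.01 -0.03] shift [-0.31  0.22 -0.99] from [542.8 284.6  22. ] [ 1.8000e+02  1.0000e-02 -1.7653e+02]
```

View pics/p1.png

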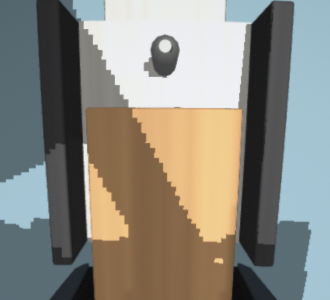

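The board lies between the cheeks and clear of the thin pin at (165,50), square to them (its far edge is at row 108 of the crop). I'll release, lift and go to look at the rack.

>>> carry_out(
  commands=[
    [0,0,0,0,0,0,1],
    [0,0,0,0,0,0,1],
    [0,0,0,0,0,0,1],
    [0,0,0,0,0,0,1],
    [0,0,0,0,0,-40,1],
    [0,0,0,0,0,-80,1],
    [0,0,0,0,0,-120,1],
    [0,0,9.5,-80,-532,-245,1],
    [0,0,9.5,-80,-532,-245,1],
    [0,0,9.5,-80,-532,-245,1],
    [0,0,9.5,-80,-532,-245,1],
    [0,0,9.5,-80,-532,-245,1],
    [0,0,9.5,-80,-532,-245,1],
    [0,0,9.5,-80,-532,-245,1],
    [0,0,9.5,-80,-532,-245,1],
    [0,0,9.5,-80,-532,-245,1],
    [0,0,9.5,-80,-532,-245,1],
    [0,0,9.5,-80,-532,-245,1],
    [0,0,9.5,-80,-532,-245,1],
    [0,0,9.5,-80,-532,-245,1],
  ],
)

```text
time_s: 9.95
ee_pos: [654.7, -242.6, 266.4]
ee_rot: [179.9, -0.0, 173.8]
force: [1.0, 1.4, -0.3]
gripper_width: 91.2
gripper_force: 0.0
```

>>> carry_out(
  commands=[
    [0,0,0,0,0,0,1],
    [0,0,0,0,0,0,1],
    [0,0,0,0,0,0,1],
  ],
)

```text
time_s: 10.25
ee_pos: [654.7, -240.0, 267.0]
ee_rot: [180.0, -0.0, 174.1]
force: [-0.4, 0.2, -0.7]
gripper_width: 91.1
gripper_force: 0.0
```

```bash
python3 - <<'E'
from h import *
import pickle
s=state();im=grab_frame('wrist');pickle.dump((s,im),open('r1.pkl','wb'));save('r1.png',im);c=cam('wrist',s)
print(s['time_s'],s['ee_pos'],s['ee_rot'],s['qvel'].round(1))
hsv=cv2.cvtColor(im,cv2.COLOR_RGB2HSV)
m=((hsv[...,1]<40)&(hsv[...,2]>150)).astype(np.uint8);m[262:]=0
n,l,st,ce=cv2.connectedComponentsWithStats(m)
for i in range(1,n):
    if st[i,4]>800:
        cn=max(cv2.findContours((l==i).astype(np.uint8),0,1)[0],key=cv2.contourArea)
        print(st[i],cv2.minAreaRect(onplane(c,cn[:,0],32)[:,:2].astype(np.float32)),cv2.approxPolyDP(cn,5,True)[:,0].tolist())
w=((hsv[...,0]<16)&(hsv[...,1]>120)).astype(np.uint8);w[262:]=0
n,l,st,ce=cv2.connectedComponentsWithStats(w)
for i in range(1,n):
    if st[i,4]>60: print('orange',st[i],ce[i].round(1))
E
```

```text
10.25 [ 654.74586175 -239.99182559  266.95347629] [ 1.79978757e+02 -2.27947058e-02  1.74082729e+02] [-0.3 -0.  -0.4 -0.1  0.1 -0.1]
[  37    0   79   36 1400] ((443.72393798828125, -456.51409912109375), (84.04204559326172, 34.083404541015625), 79.60713958740234) [[37, 1], [55, 35], [115, 0]]
[250   0  26  65 985] ((483.8326416015625, -272.08099365234375), (22.03044891357422, 60.02366638183594), 80.0396499633789) [[275, 0], [252, 0], [254, 64], [258, 45], [272, 36]]
[ 254   94   62   55 2338] ((570.491455078125, -260.375244140625), (61.960426330566406, 52.59931182861328), 82.13125610351562) [[266, 94], [254, 146], [314, 148], [315, 108]]
[   0  140   25   67 1224] ((590.58251953125, -570.5145263671875), (30.206321716308594, 75.63507080078125), 71.95624542236328) [[0, 140], [4, 206], [19, 194], [24, 175], [17, 154]]
orange [ 239   46   13   99 1230] [245.1  94.9]
orange [ 240   48   89  111 1654] [305.  120.8]
orange [275 121  19  20 274] [284.2 130.9]
```

>>> carry_out(
  commands=[
    [0,0,0,75,0,0,1],
    [0,0,0,75,0,0,1],
    [0,0,0,75,0,0,1],
    [0,0,0,75,0,0,1],
    [0,0,0,75,0,0,1],
  ],
)

```text
time_s: 10.8
ee_pos: [581.2, -233.5, 267.1]
ee_rot: [-180.0, 0.1, 174.0]
force: [-0.0, 0.3, -0.1]
gripper_width: 91.0
gripper_force: 0.0
```

```bash
python3 - <<'E'
from h import *
import pickle
s=state();im=grab_frame('wrist');pickle.dump((s,im),open('r2.pkl','wb'));save('r2.png',im);c=cam('wrist',s)
print(s['time_s'],s['ee_pos'],s['ee_rot'])
E
```

```text
10.8 [ 581.15492277 -233.51555245  267.11949575] [-1.79997304e+02  6.55948316e-02  1.74010615e+02]
```

View pics/r2.png

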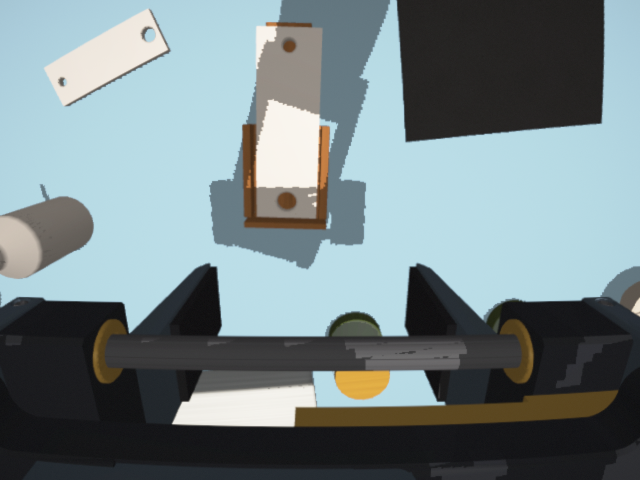

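The full-size plate is in the rack, small hole at (289,45) near the open end and large hole at (286,201). The small decoy plate is at (107,57). The ten viewings are now used, so from here I work by numbers.

```bash
python3 - <<'E'
from h import *
import pickle
C={}
for k in('r2','r1'):
    s,im=pickle.load(open(k+'.pkl','rb'));c=cam('wrist',s);i=im.astype(int);hsv=cv2.cvtColor(im,cv2.COLOR_RGB2HSV)
    m=((i[...,0]-i[...,2]>-5)&(hsv[...,1]<90)&(hsv[...,2]>90)).astype(np.uint8);m[262:]=0
    w=((hsv[...,1]>=90)&(i[...,0]>i[...,2]+30)).astype(np.uint8);w[262:]=0
    n,l,st,ce=cv2.connectedComponentsWithStats(w)
    H=[ce[j] for j in range(1,n) if 100<st[j,4]<600 and .7<st[j,2]/st[j,3]<1.4];print(k,'holes',np.round(H,1).tolist())
    C[k]=(c,H);print('holes z32',onplane(c,H,32).round(1).tolist())
    if k=='r2':
        n,l,st,ce=cv2.connectedComponentsWithStats(m);j=l[80,290];print(st[j])
        cn=max(cv2.findContours((l==j).astype(np.uint8),0,1)[0],key=cv2.contourArea)
        print(cv2.approxPolyDP(cn,4,True)[:,0].tolist(),cv2.minAreaRect(onplane(c,cn[:,0],32)[:,:2].astype(np.float32)))
        for r in(35,60,80,105,150,180): 
            x=np.where(l[r]==j)[0];print(r,x.min(),x.max(),onplane(c,[(x.min()-.5,r),(x.max()+.5,r)],32).round(1)[:,:2].tolist())
a=C['r2'];b=C['r1'];print('large hole',tri(a[0],max(a[1],key=lambda p:p[1] if p[0]<320 else 0),b[0],max(b[1],key=lambda p:p[1])))
E
```

```text
r2 holes [[289.1, 46.0], [286.5, 200.4]]
holes z32 [[426.2, -240.8, 32.0], [578.5, -261.6, 32.0]]
[  254    24    68   195 11823]
[[257, 26], [256, 215], [315, 218], [321, 28]] ((502.5125732421875, -251.49435424804688), (68.24726104736328, 192.53114318847656), 81.02156829833984)
35 256 321 [[412.4, -272.1], [419.4, -208.4]]
60 256 320 [[435.4, -275.2], [442.3, -211.7]]
80 257 320 [[454.2, -276.7], [461.1, -213.5]]
105 256 319 [[478.0, -281.0], [484.9, -216.9]]
150 256 318 [[522.4, -287.2], [529.3, -222.4]]
180 256 317 [[553.3, -291.6], [560.1, -226.5]]
r1 holes [[284.0, 130.7]]
holes z32 [[579.5, -261.9, 32.0]]
large hole (array([ 579.62381452, -262.24793397,   26.13013191]), np.float64(0.1697984336988545))
```

```bash
python3 -c "
from h import *
go(454.7,-245,21.5,172.2)"
```

```text
rotvec [0.   0.04 1.81] shift [124.78 -24.54 245.26] from [ 581.2 -233.6  266.8] [1.8000e+02 4.0000e-02 1.7401e+02]
```

>>> carry_out(
  commands=[
    [0,0,1.8,124.8,-24.5,130,1],
    [0,0,1.8,124.8,-24.5,130,1],
    [0,0,1.8,124.8,-24.5,130,1],
    [0,0,1.8,124.8,-24.5,150,1],
    [0,0,1.8,124.8,-24.5,180,1],
    [0,0,1.8,124.8,-24.5,205,1],
    [0,0,1.8,124.8,-24.5,205,1],
    [0,0,1.8,124.8,-24.5,205,1],
  ],
)

```text
time_s: 11.65
ee_pos: [454.5, -245.2, 62.0]
ee_rot: [180.0, 0.0, 172.2]
force: [0.4, -0.5, 0.1]
gripper_width: 91.3
gripper_force: 0.0
```

```bash
python3 -c "
from h import *
s=state();im=grab_frame('wrist');go(454.7,-245,21.5,172.2,s);np.save('r3.npy',im)
i=im.astype(int);hsv=cv2.cvtColor(im,cv2.COLOR_RGB2HSV);m=(i[...,0]-i[...,2]>-5)&(hsv[...,1]<90)&(hsv[...,2]>90)
for r in (180,200,230,255):
    x=np.where(m[r,150:500])[0]+150;print(r,x.min() if len(x) else 0,x.max() if len(x) else 0,len(x))
"
```

```text
rotvec [0.01 0.   0.  ] shift [-0.18  0.26 40.53] from [ 454.5 -245.2   62. ] [179.99   0.   172.2 ]
180 270 270 1
200 253 373 121
230 254 372 119
255 256 371 116
```

>>> carry_out(
  commands=[
    [0,0,0,0,0,20,1],
    [0,0,0,0,0,34,1],
    [0,0,0,0,0,39,1],
    [0,0,0,0,0,40.3,1],
    [0,0,0,0,0,40.3,1],
    [0,0,0,0,0,40.3,-1],
    [0,0,0,0,0,40.3,-1],
    [0,0,0,0,0,40.3,-1],
    [0,0,0,0,0,40.3,-1],
    [0,0,0,0,0,40.3,-1],
  ],
  force=50,
)

```text
time_s: 12.7
ee_pos: [453.7, -245.0, 21.9]
ee_rot: [180.0, 0.0, 172.2]
force: [-0.3, -0.2, 1.5]
gripper_width: 63.3
gripper_force: 50.0
```

>>> carry_out(
  commands=[
    [0,0,0,0,0,-5,-1],
    [0,0,0,0,0,-15,-1],
    [0,0,0,0,0,-35,-1],
    [0,0,0,0,0,-70,-1],
    [0,0,0,0,0,-80,-1],
    [0,0,0,0,0,-80,-1],
  ],
)

```text
time_s: 13.3
ee_pos: [454.6, -245.6, 103.3]
ee_rot: [-179.9, 0.2, 172.2]
force: [0.4, 0.6, -1.7]
gripper_width: 63.5
gripper_force: 50.0
```

```bash
python3 -c "
from h import *
import pickle
s,im=pickle.load(open('w1.pkl','rb'))
P=onplane(cam('wrist',s),[(65,148),(246,143),(253,267),(85,268)],3);print(P.round(1),P.mean(0))
s=state();np.save('hp.npy',grab_frame('wrist'))
x,y=P.mean(0)[:2]
go(x,y+48,100,90,s)
"
```

```text
[[ 373.7 -124.2    3. ]
 [ 371.4  102.     3. ]
 [ 528.5  104.     3. ]
 [ 531.6 -123.6    3. ]] [451.34726944 -10.47609002   3.        ]
rotvec [ 0.09  0.25 82.17] shift [ 41.76 280.03   2.76] from [ 454.6 -245.6  103.3] [-179.91    0.22  172.17]
```

>>> carry_out(
  commands=[
    [0,0,82.2,41.8,280,3,-1],
    [0,0,82.2,41.8,280,3,-1],
    [0,0,82.2,41.8,280,3,-1],
    [0,0,82.2,41.8,280,3,-1],
    [0,0,82.2,41.8,280,3,-1],
    [0,0,82.2,41.8,280,3,-1],
    [0,0,82.2,41.8,280,3,-1],
    [0,0,82.2,41.8,280,3,-1],
    [0,0,82.2,41.8,280,3,-1],
    [0,0,82.2,41.8,280,3,-1],
    [0,0,82.2,41.8,280,3,-1],
    [0,0,82.2,41.8,280,3,-1],
    [0,0,82.2,41.8,280,40,-1],
    [0,0,82.2,41.8,280,70,-1],
    [0,0,82.2,41.8,280,82,-1],
    [0,0,82.2,41.8,280,88,-1],
    [0,0,82.2,41.8,280,88,-1],
    [0,0,82.2,41.8,280,88,-1],
  ],
)

```text
time_s: 15.15
ee_pos: [450.7, 38.1, 13.9]
ee_rot: [180.0, -0.0, 90.0]
force: [-0.1, 0.3, -2.1]
gripper_width: 63.3
gripper_force: 50.0
```

```bash
python3 -c "
from h import *
s=state();print(s['force'],s['torque'],s['gripper_width']);go(451,38,5,90,s)"
```

```text
[-0.06357383  0.28660679 -2.07391479] [-0.00865885  0.04869525 -0.03830308] 63.29391086334313
rotvec [ 0.04 -0.01 -0.  ] shift [-0.13  0.29  8.91] from [450.7  38.1  13.9] [ 1.7996e+02 -1.0000e-02  9.0000e+01]
```

>>> carry_out(
  commands=[
    [0,0,0,0,0,4,-1],
    [0,0,0,0,0,7,-1],
    [0,0,0,0,0,8.5,-1],
    [0,0,0,0,0,9,-1],
    [0,0,0,0,0,9,-1],
  ],
)

```text
time_s: 15.65
ee_pos: [450.3, 38.1, 4.9]
ee_rot: [180.0, -0.0, 90.0]
force: [-1.2, -0.2, 1.2]
gripper_width: 63.9
gripper_force: 50.0
```

>>> carry_out(
  commands=[
    [0,0,0,0,0,0,1],
    [0,0,0,0,0,0,1],
    [0,0,0,0,0,0,1],
    [0,0,0,0,0,0,1],
    [0,0,0,0,0,-30,1],
    [0,0,0,0,0,-80,1],
    [0,0,0,-84,0,-125,1],
    [0,0,0,-84,0,-145,1],
    [0,0,0,-84,0,-145,1],
    [0,0,0,-84,0,-145,1],
    [0,0,0,-84,0,-145,1],
  ],
)

```text
time_s: 16.75
ee_pos: [449.2, -45.2, 148.5]
ee_rot: [-179.9, -0.1, 90.0]
force: [0.5, -0.5, -0.1]
gripper_width: 91.3
gripper_force: 0.0
```

```bash
cat > plate.py <<'E'
from h import *
def plate(s,im,z=15):
    c=cam('wrist',s);hsv=cv2.cvtColor(im,cv2.COLOR_RGB2HSV)
    m=((hsv[...,2]>120)&(hsv[...,1]<60)).astype(np.uint8); m[332:]=0; m[:,:180]=0;m[:,450:]=0
    m=cv2.morphologyEx(m,cv2.MORPH_OPEN,np.ones((3,3)))
    n,l,st,ce=cv2.connectedComponentsWithStats(m);j=1+np.argmax(st[1:,4]);m=(l==j).astype(np.uint8)
    cs,h=cv2.findContours(m,cv2.RETR_CCOMP,1);k=max(range(len(cs)),key=lambda i:cv2.contourArea(cs[i]))
    P=onplane(c,cs[k][:,0],z)[:,:2].astype(np.float32);print('box',st[j],cv2.approxPolyDP(cs[k],5,True)[:,0].tolist());print('rect',cv2.minAreaRect(P))
    H=[]
    for i in range(len(cs)):
        if h[0][i][3]==k and cv2.contourArea(cs[i])>60:
            e=cv2.fitEllipse(cs[i]);H.append(e[0]);print('hole',np.round(e[0],1),np.round(e[1],1),onplane(c,[e[0]],z).round(1))
    return c,m,H
if __name__=='__main__':
    s=state();im=grab_frame('wrist');np.save('m1.npy',im);print(s['time_s'],s['ee_pos'],s['ee_rot']);c,m,H=plate(s,im)
    for r in range(60,330,40):
        x=np.where(m[r])[0]
        if len(x):print(r,onplane(c,[(x.min()-.5,r),(x.max()+.5,r)],15).round(1)[:,:2].tolist())
E
python3 plate.py
```

```text
16.75 [449.22578503 -45.22746152 148.47813905] [-1.79863604e+02 -5.34025062e-02  8.99668077e+01]
box [  180     0   270   332 31070] [[180, 0], [180, 280], [206, 262], [217, 266], [220, 331], [406, 331], [407, 286], [402, 307], [228, 308], [208, 35], [418, 32], [407, 266], [422, 263], [449, 285], [449, 0]]
rect ((451.1195983886719, -9.748489379882812), (232.51113891601562, 267.51373291015625), 0.04144882783293724)
60 [[350.1, 82.1], [551.1, 82.3]]
100 [[348.1, 53.3], [553.2, 53.5]]
140 [[345.7, 23.4], [555.7, 23.6]]
180 [[343.0, -7.9], [558.5, -7.7]]
220 [[339.9, -40.8], [561.7, -40.6]]
260 [[336.4, -75.8], [565.4, -75.5]]
300 [[368.1, -112.8], [531.3, -112.5]]
```

```bash
sed -i 's/j=1+np.argmax(st\[1:,4\])/j=l[170,313]/' plate.py; python3 - <<'E'
from plate import *
s=state();im=np.load('m1.npy');print(im[170,313],im[170,250]);c,m,H=plate(s,im)
for r in range(60,330,40):
    x=np.where(m[r])[0]
    if len(x):print(r,onplane(c,[(x.min()-.5,r),(x.max()+.5,r)],15).round(1)[:,:2].tolist())
E
```

```text
[254 253 251] [45 45 43]
box [  271    55    88   239 19012] [[272, 55], [278, 293], [351, 293], [358, 56]]
rect ((450.3719177246094, -10.321525573730469), (65.23355865478516, 189.98828125), 0.15138697624206543)
hole [314.5 272.3] [19.8 24.9] [[450.8 -86.1  15. ]]
hole [314.4  79.6] [17.  17.4] [[450.2  67.1  15. ]]
60 [[417.8, 81.1], [482.7, 81.2]]
100 [[417.2, 52.6], [482.7, 52.7]]
140 [[417.3, 23.0], [482.7, 23.1]]
180 [[418.1, -8.0], [482.9, -7.8]]
220 [[418.9, -40.6], [482.3, -40.4]]
260 [[418.8, -75.1], [482.5, -75.0]]
```

```bash
python3 -c "
from h import *
go(450.4,-46.2,5,90)"
```

```text
rotvec [-0.19 -0.05  0.01] shift [ -1.38   1.78 143.14] from [449.1 -45.  148.1] [-1.7981e+02 -5.0000e-02  9.0010e+01]
```

>>> carry_out(
  commands=[
    [0,0,0,-1.3,1.5,40,1],
    [0,0,0,-1.3,1.5,80,1],
    [0,0,0,-1.3,1.5,110,1],
    [0,0,0,-1.3,1.5,130,1],
    [0,0,0,-1.3,1.5,139,1],
    [0,0,0,-1.3,1.5,143,1],
    [0,0,0,-1.3,1.5,143,1],
    [0,0,0,-1.3,1.5,143,1],
  ],
)

```text
time_s: 17.6
ee_pos: [452.4, -47.0, 7.3]
ee_rot: [179.9, 0.0, 90.0]
force: [-1.1, 0.4, -0.2]
gripper_width: 91.1
gripper_force: 0.0
```

```bash
python3 -c "
from h import *
go(450.4,-46.2,5,90)"
```

```text
rotvec [ 0.09  0.   -0.01] shift [ 0.85 -2.02  2.28] from [452.4 -47.    7.3] [179.91   0.    89.99]
```

>>> carry_out(
  commands=[
    [0,0,0,0.8,-1.8,2,1],
    [0,0,0,0.8,-1.8,2,1],
    [0,0,0,0.8,-1.8,2,1],
    [0,0,0,0.8,-1.8,2,-1],
    [0,0,0,0.8,-1.8,2,-1],
    [0,0,0,0.8,-1.8,2,-1],
    [0,0,0,0.8,-1.8,2,-1],
    [0,0,0,0.8,-1.8,2,-1],
  ],
  force=50,
)

```text
time_s: 18.4
ee_pos: [450.0, -46.4, 4.6]
ee_rot: [180.0, -0.0, 90.0]
force: [2.0, 0.5, -0.1]
gripper_width: 63.6
gripper_force: 50.0
```

```bash
python3 - <<'E'
from plate import *
s=state();print(s['ee_pos'],s['ee_rot'],s['force'])
im=grab_frame('wrist');np.save('g2.npy',im);c,m,H=plate(s,im)
E
```

```text
[450.01008867 -46.4202944    4.6494311 ] [ 1.79992815e+02 -3.72630362e-03  8.99725561e+01] [ 2.00727091  0.4741505  -0.05855045]
box [  228     0   170   332 50297] [[228, 0], [246, 331], [379, 331], [397, 0]]
rect ((450.39501953125, 10.36954116821289), (140.505615234375, 64.64581298828125), 89.9736328125)
hole [312.7  36.6] [33.4 36.8] [[450.3  67.   15. ]]
```

>>> carry_out(
  commands=[
    [0,0,0,0,0,-5,-1],
    [0,0,0,0,0,-20,-1],
    [0,0,0,0,0,-50,-1],
    [0,0,0,0,0,-90,-1],
    [0,0,0,0,0,-110,-1],
    [0,0,0,0,0,-110,-1],
  ],
)

```text
time_s: 19.05
ee_pos: [451.9, -46.7, 117.4]
ee_rot: [179.6, 0.0, 90.0]
force: [-0.5, -0.2, -2.0]
gripper_width: 63.3
gripper_force: 50.0
```

```bash
python3 - <<'E'
from plate import *
s=state();im=grab_frame('wrist');sT=dict(s);sT['ee_pos']=np.zeros(3);sT['ee_rot']=np.zeros(3);plate(sT,im,-10.35)
go(550.5,285.1,110,183.2,s)
E
```

```text
box [  180     0   270   332 67048] [[180, 0], [180, 315], [210, 284], [190, 22], [230, 24], [246, 331], [379, 331], [396, 22], [423, 18], [412, 269], [419, 273], [414, 282], [447, 322], [449, 0]]
rect ((57.084449768066406, 1.0970573425292969), (126.26403045654297, 141.08375549316406), 89.88607025146484)
hole [312.8  37. ] [33.5 35.9] [[113.3   0.3 -10.3]]
rotvec [  0.26   0.35 -93.22] shift [331.82  98.39   7.77] from [451.9 -46.7 117.4] [1.7961e+02 5.0000e-02 8.9980e+01]
```

>>> carry_out(
  commands=[
    [0,0,-93.2,332,98.5,5,-1],
    [0,0,-93.2,332,98.5,5,-1],
    [0,0,-93.2,332,98.5,5,-1],
    [0,0,-93.2,332,98.5,5,-1],
    [0,0,-93.2,332,98.5,5,-1],
    [0,0,-93.2,332,98.5,5,-1],
    [0,0,-93.2,332,98.5,5,-1],
    [0,0,-93.2,332,98.5,5,-1],
    [0,0,-93.2,332,98.5,5,-1],
    [0,0,-93.2,332,98.5,5,-1],
    [0,0,-93.2,332,98.5,5,-1],
    [0,0,-93.2,332,98.5,5,-1],
    [0,0,-93.2,332,98.5,5,-1],
    [0,0,-93.2,332,98.5,5,-1],
    [0,0,-93.2,332,98.5,5,-1],
  ],
)

```text
time_s: 20.6
ee_pos: [548.4, 285.4, 109.3]
ee_rot: [-180.0, -0.0, -176.9]
force: [0.1, 0.3, -2.1]
gripper_width: 63.7
gripper_force: 50.0
```

```bash
python3 - <<'E'
from plate import *
s=state();im=grab_frame('wrist');np.save('a1.npy',im);print(s['time_s'],s['qvel'].round(1))
go(550.5,285.1,75,183.2,s)
c=cam('wrist',s)
print('pred thin tip px',proj(c,[[437,278.7,60]]))
g=cv2.cvtColor(im,7)[10:66:3,286:342:3]
for r in g: print(' '.join('%3d'%v for v in r))
E
```

```text
20.6 [-0.1 -0.2 -0.4 -0.1  0.1 -0.3]
rotvec [-0.01 -0.03 -0.09] shift [-2.08 -0.44 34.26] from [548.4 285.4 109.3] [-1.7999e+02 -3.0000e-02 -1.7689e+02]
pred thin tip px [[312.22659615  63.87375505]]
233 233 234 233 233 233 234 233 234 233 233 234 234 234 234 234 234 234 234
235 235 235 236 236 236 236 236 235 234 236 236 236 236 236 236 236 236 236
236 237 236 237 237 237 227 185 176 174 175 184 227 237 237 237 237 237 237
236 237 237 237 236 189 172 175 167 150 166 170 122 185 237 237 237 238 238
237 237 237 236 190 181 145  86  82  82  82  85 154 174 154 238 238 237 238
236 237 237 217 184 124  83  83  92  96  90  82  83 126 148 220 238 238 238
237 237 238 167 165  85 105 185 192 193 191 179  88  84 169 182 239 238 237
237 237 231 188  99 153 243 243 243 243 243 243 242 119 108 162 237 238 238
237 237 229 188  99 241 244 244 244 244 244 244 244 240  91 162 230 238 239
238 238 226 190 184 243 244 244 244 244 244 244 244 244 152 121 226 239 239
238 238 233 192 229 243 244 244 245 245 244 244 244 244 232 126 237 239 239
238 238 237 198 241 244 244 245 245 245 244 245 244 244 238 133 239 239 239
238 238 238 217 213 242 244 243 244 243 244 245 244 244 198 186 239 239 239
238 239 239 237 201 167 144 144 142 143 142 156 156 180 194 239 240 240 239
239 239 239 240 228 202 180 146 141 144 142 146 183 168 233 239 240 240 240
239 239 240 239 240 237 210 196 192 189 191 197 206 239 240 240 240 240 240
239 239 240 240 240 240 240 238 231 222 235 239 240 240 240 240 240 240 240
237 237 237 237 237 237 237 237 237 238 238 238 238 238 238 238 238 238 238
237 237 237 237 237 237 237 238 237 238 238 238 238 238 238 238 238 238 238
```

>>> carry_out(
  commands=[
    [0,0,0,-2.1,-0.4,10,-1],
    [0,0,0,-2.1,-0.4,25,-1],
    [0,0,0,-2.1,-0.4,37,-1],
    [0,0,0,-2.1,-0.4,42,-1],
    [0,0,0,-2.1,-0.4,42,-1],
    [0,0,0,-2.1,-0.4,42,-1],
  ],
)

```text
time_s: 21.25
ee_pos: [551.0, 285.4, 67.8]
ee_rot: [180.0, 0.0, -176.8]
force: [0.7, 0.0, -1.5]
gripper_width: 63.7
gripper_force: 50.0
```

```bash
python3 - <<'E'
from plate import *
s=state();im=grab_frame('wrist');np.save('a2.npy',im);print(s['time_s'],s['force'],s['qvel'].round(1))
go(550.5,285.1,35,183.2,s)
c=cam('wrist',s)
T=np.eye(3);Rm=R.from_euler('xyz',s['ee_rot'],degrees=True).as_matrix()
print('pred thin tip px',proj(c,[[437,278.7,60]]),'hole top/bottom centre px',proj(c,s['ee_pos']+np.array([[113.3,.3,-10.3],[113.6,.3,1.7]])@Rm.T))
g=cv2.cvtColor(im,7)[10:66:2,290:340:2]
for r,y in zip(g,range(10,66,2)): print(y,' '.join('%3d'%v for v in r))
E
```

```text
21.25 [ 0.6563854   0.0042569  -1.47709914] [ 0.  -0.6 -0.6  0.1  0.1 -0.1]
rotvec [ 0.02  0.03 -0.03] shift [ 0.53 -0.32 32.84] from [551.  285.4  67.8] [ 1.7998e+02  3.0000e-02 -1.7683e+02]
pred thin tip px [[312.68423179  43.64353282]] hole top/bottom centre px [[314.5563823   37.01491044]
 [314.42732728  42.31974271]]
10 234 234 234 233 234 234 234 234 234 234 234 234 234 234 234 234 234 234 234 234 234 234 234 235 234
12 234 234 234 234 235 234 234 235 235 234 234 235 234 235 235 235 235 235 235 235 235 235 235 235 235
14 236 236 237 237 236 237 237 237 236 231 224 220 220 229 235 237 237 237 237 237 237 237 237 237 237
16 237 237 237 237 237 237 237 229 185 132 112 110 110 116 140 192 228 237 237 237 237 237 237 237 237
18 237 237 237 237 237 231 197 181 176 173 163 161 162 162 161 163 174 194 235 238 238 238 238 238 238
20 237 237 237 237 228 187 181 179 172 144 104  94  96 109 141 168 173 174 186 234 238 238 238 238 238
22 237 237 237 232 191 184 180 146  93  82  82  82  82  83  83  93 155 173 175 190 236 238 238 238 238
24 237 238 237 206 185 178 124  87  83  83  83  83  84 
[... 1407 characters left out ...]
29 206 201 162 110  99 103 108 104 103 100 109 170 196 198 232 240 240 240 240 240
54 240 240 240 240 240 236 199 198 192 168 132 124 124 140 171 194 197 220 237 240 240 240 240 240 240
56 239 240 240 240 240 240 239 229 207 203 201 199 199 159 155 201 233 240 240 240 240 240 240 240 240
58 240 240 240 240 240 240 240 240 240 239 234 227 226 235 239 240 240 240 240 240 240 240 240 240 240
60 237 237 237 238 238 238 238 238 238 238 238 238 238 238 238 238 238 239 238 238 238 238 238 238 238
62 237 237 237 237 238 238 238 237 238 238 237 238 238 238 238 238 238 238 238 238 238 238 238 238 238
64 237 237 237 237 238 238 238 238 238 237 237 238 238 238 238 238 238 238 238 238 239 238 238 238 239
```

>>> carry_out(
  commands=[
    [0,0,0,-0.6,-0.2,0,-1],
    [0,0,0,-0.6,-0.2,3,-1],
    [0,0,0,-0.6,-0.2,6,-1],
    [0,0,0,-0.6,-0.2,9,-1],
    [0,0,0,-0.6,-0.2,12,-1],
    [0,0,0,-0.6,-0.2,14,-1],
    [0,0,0,-0.6,-0.2,16,-1],
    [0,0,0,-0.6,-0.2,16,-1],
  ],
)

```text
time_s: 22.1
ee_pos: [551.1, 285.0, 51.3]
ee_rot: [-180.0, -0.0, -176.8]
force: [-0.1, -0.1, -1.2]
gripper_width: 63.5
gripper_force: 50.0
```

```bash
python3 -c "
from h import *
s=state();print(s['force'],s['torque']);go(550.5,285.1,32,183.2,s)"
```

```text
[-0.11715178 -0.14438239 -1.21249168] [ 0.00106558 -0.0398982   0.0153754 ]
rotvec [-0.01 -0.04 -0.03] shift [ 0.59  0.11 19.27] from [551.1 285.   51.3] [-1.7999e+02 -4.0000e-02 -1.7683e+02]
```

>>> carry_out(
  commands=[
    [0,0,0,0,0,5,-1],
    [0,0,0,0,0,10,-1],
    [0,0,0,0,0,14,-1],
    [0,0,0,0,0,17,-1],
    [0,0,0,0,0,18.5,-1],
    [0,0,0,0,0,19.5,-1],
    [0,0,0,0,0,19.5,-1],
  ],
)

```text
time_s: 22.8
ee_pos: [551.3, 285.1, 32.1]
ee_rot: [180.0, -0.0, -176.8]
force: [0.2, -0.8, -2.2]
gripper_width: 63.3
gripper_force: 50.0
```

```bash
python3 -c "
from h import *
s=state();print(s['force'],s['torque']);go(550.5,285.1,31.6,183.2,s)"
```

```text
[ 0.19813677 -0.77896131 -2.21934148] [ 0.02263357 -0.02969073  0.02335669]
rotvec [ 0.   -0.   -0.02] shift [0.81 0.04 0.48] from [551.3 285.1  32.1] [ 180.     -0.   -176.82]
```

Not touching yet, so a little lower, watching the force.

>>> carry_out(
  commands=[
    [0,0,0,0,0,0.5,-1],
    [0,0,0,0,0,1,-1],
    [0,0,0,0,0,1.3,-1],
    [0,0,0,0,0,1.3,-1],
  ],
)

```text
time_s: 23.2
ee_pos: [551.5, 285.2, 31.7]
ee_rot: [180.0, 0.0, -176.8]
force: [-1.5, -0.8, 5.1]
gripper_width: 63.4
gripper_force: 50.0
```

>>> carry_out(
  commands=[
    [0,0,0,0,0,1,1],
    [0,0,0,0,0,1,1],
    [0,0,0,0,0,1,1],
    [0,0,0,0,0,1,1],
    [0,0,0,0,0,1,1],
    [0,0,0,0,0,-20,1],
    [0,0,0,0,0,-60,1],
    [0,0,0,0,0,-100,1],
    [0,0,0,0,0,-130,1],
    [0,0,0,0,0,-130,1],
    [0,0,0,0,0,-130,1],
  ],
)

```text
time_s: 24.3
ee_pos: [551.3, 285.2, 161.3]
ee_rot: [180.0, 0.1, -176.8]
force: [-0.5, -0.1, -0.3]
gripper_width: 91.3
gripper_force: 0.0
```

```bash
python3 - <<'E'
from plate import *
s=state();im=grab_frame('wrist');np.save('f1.npy',im);save('f1.png',im)
print(s['time_s'],s['ee_pos'],s['ee_rot'])
c=cam('wrist',s);hsv=cv2.cvtColor(im,cv2.COLOR_RGB2HSV)
i=im.astype(int);m=((i[...,0]-i[...,2]>-8)&(hsv[...,2]>225)).astype(np.uint8);m[332:]=0
n,l,st,ce=cv2.connectedComponentsWithStats(m);print([x.tolist() for x in st if x[4]>300])
for r in range(30,330,40):
    x=np.where((l[r]==l[170,313])&(l[r]>0))[0]
    if len(x):print(r,x.min(),x.max(),onplane(c,[(x.min()-.5,r),(x.max()+.5,r)],42).round(1)[:,:2].tolist())
u=np.array([.9984,.0558,0]);v=np.array([-.0558,.9984,0]);ctr=np.array([514.8,283.1,42])
print('expected plate corners px',proj(c,[ctr+a*95*u+b*32*v for a,b in((-1,-1),(-1,1),(1,-1),(1,1))]).round(1).tolist(),'pins',proj(c,[ctr+78*a*u+[0,0,18] for a in(-1,1)]).round(1).tolist())
y=np.where(l[:,330]==l[170,313])[0];print('rows at col 330',y.min(),y.max())
E
```

```text
24.3 [551.34731353 285.1880688  161.28220431] [ 1.79968451e+02  5.90721021e-02 -1.76822984e+02]
[[0, 0, 640, 480, 295192], [266, 41, 94, 159, 10582], [334, 220, 18, 45, 394], [277, 280, 75, 20, 777]]
70 266 357 [[436.4, 245.1], [432.7, 309.9]]
110 278 357 [[463.3, 254.5], [460.0, 312.2]]
150 299 355 [[491.0, 271.0], [488.6, 313.1]]
190 317 354 [[520.1, 286.1], [518.4, 314.9]]
expected plate corners px [[267.3, 48.2], [358.9, 48.3], [274.1, 297.5], [351.5, 297.6]] pins [[313.1, 70.2], [312.9, 287.8]]
rows at col 330 41 198
```

```bash
python3 - <<'E'
from plate import *
s=state();c=cam('wrist',s);im=np.load('f1.npy');g=cv2.cvtColor(im,7).astype(int)
for r in(56,64,90,270,280,290):
    row=cv2.GaussianBlur(g[r:r+1].astype(np.float32),(3,1),0)[0];d=np.abs(np.diff(row))
    L=[x for x in range(250,295) if d[x]>25 and d[x]==d[max(0,x-2):x+3].max()];Rr=[x for x in range(335,375) if d[x]>25 and d[x]==d[x-2:x+3].max()]
    print(r,L,Rr,[onplane(c,[(a+.5,r)],42)[0,:2].round(1).tolist() for a in L+Rr])
col=cv2.GaussianBlur(g[:,340:341].astype(np.float32),(1,3),0)[:,0];d=np.abs(np.diff(col));print([(y,round(float(d[y]))) for y in range(20,325) if d[y]>12 and d[y]==d[y-2:y+3].max()])
E
```

```text
56 [265] [359, 365] [[426.2, 244.4], [422.4, 310.0], [422.2, 314.1]]
64 [265] [359, 365] [[431.5, 244.5], [427.8, 310.4], [427.5, 314.6]]
90 [266, 269] [358] [[449.0, 245.8], [448.9, 247.9], [445.3, 311.1]]
270 [] [352] [[581.9, 318.3]]
280 [] [348, 351] [[590.8, 315.8], [590.6, 318.3]]
290 [250, 273] [] [[604.2, 236.5], [603.1, 255.4]]
[(41, 16), (199, 41), (208, 18), (211, 18), (218, 41), (236, 30), (241, 26), (279, 42)]
```

```bash
python3 -c "
from h import *
print(workorder.job_done())"
```

```text
the job is handed in; nothing more can be done
None
```

The press is set up and the job handed in at about 24 s of the 67 s. The board lies square on the bed between the pins. The large white plate went via the mat and is lowered over both pins onto the board. The final wrist image agrees with it lying flush to within about 1–2 mm. The bystanders were not touched as far as I could tell, though I took no final overall picture, and the hand-in returned no verdict.

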